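Set the sliding gate of the gel casting stand

TASK

On the gel casting stand, press down the rubber thumb pad in the middle of the slide to free its friction brake, and with the pad kept down push the slide along its rail until it rests against the stop clamp; then let the pad spring back up and move the hand clear. Use the fingertips only: do not grip or lift anything, do not force the slide while its pad is up, and leave the stop clamp and the other lab things where they are.

Things in the scene. Friction and masses are not known exactly. Their poses are not given: they have to be found in the camera images.
- stand: White gel casting stand fixed on the table, base plate 205 x 380 x 10 mm. Origin on the table under the rail's centre line, half-way along the rail; z up; its y axis runs along the rail, and +y is the way the slide must go to reach the stop clamp. The slotted aluminium rail (48 mm wide, 340 mm long, top 32 mm above the table) lies on x = 0; the clear-walled casting bed (walls 34 mm above the table) lies on the +x side, from x = 41 to 151 mm.
- carriage (a joint): Position of the grey slide on the rail, m, growing along the stand's +y. At 0 the slide's centre is at stand y = -110 mm. Starts between 0 and 0.06; the stop clamp stops it somewhere between 0.12 and 0.19. With the pad up the brake holds the slide against some 10 to 17 N; with the pad pressed 2 mm or more it is free and needs only about 1 to 3 N. A gate blade reaches from the slide over the casting bed, top 46 mm above the table.
- thumb_pad (a joint): How far the rubber pad is pressed, m: 0 up (braked), 0.008 fully down on its end stop. It starts to move down at about 10 N and takes about 13 N at the end of its travel, and springs back up when let go.
- pad_top (a point): Centre of the top face of the black rubber thumb pad, the middle of the slide: 46 mm across the rail, 48 mm along it, 52 mm above the table when up. It lies in a well, 50 mm between the two ridges and open on both other sides. Axes as the stand's.
- ridge_front (a point): Raised grey ridge of the slide at the stop-clamp (+y) end of the well: 50 mm across the rail, 12 mm along it, its top 60 mm above the table, 8 mm above the raised pad. Point at the middle of its top.
- ridge_back (a point): The same ridge at the other (-y) end of the well. Fingers pressing on both ridges at once count as gripping the slide.
- slide_face (a point): Centre of the slide's +y end face (outer face of ridge_front), 37 mm along +y from the pad's centre and 46 mm above the table. This face must meet the stop clamp.
- stop_face (a point): Centre of the stop clamp's face that looks at the slide, 46 mm above the table. The clamp is an aluminium block astride the rail, 54 mm across, 24 mm along, top 59 mm above the table, with an index finger over the scale and a black thumbscrew on it (top 74 mm above the table). It is clamped at a different place each time and slips only above about 60 N; it must not be shifted. The gap to close is the distance from slide_face to stop_face along the stand's y.
- comb_mid (a point): White gel comb, 84 x 20 x 4 mm, lying in the casting bed beyond the stop clamp. Leave alone. Point at its centre.
- stain_pot_mid (a point): Small open white pot, 40 mm across, 30 mm high, standing beside the rail on the table. Leave alone. Point at its centre.
- dropper_mid (a point): Small white dropper bottle, 28 mm across, 62 mm high, beside the rail on the table. Leave alone. Point near its centre.
- tube_rack_mid (a point): Cream tube rack, 60 x 200 x 40 mm, beyond the casting bed. Leave alone. Point at its centre.
- buffer_mid (a point): White buffer bottle, 70 mm across, 150 mm high, on the left of the table. Leave alone. Point at its centre.
- beaker_mid (a point): Clear beaker, 70 mm across, 85 mm high, on the right of the table. Leave alone. Point at its centre.
- scoop_mid (a point): Gel scoop (spatula), 200 mm long, 20 mm high, lying on the right of the table. Leave alone. Point at its middle.

How it is judged:
On the way, in this order (a step that is already met when the one before it is completed fails the run):
1. the thumb pad is pressed down while the slide is still well short of the stop clamp (value of joint thumb_pad above 0.002 m and y of slide_face in the frame of stop_face below -0.03 m), for 0.1 s.
2. the slide rests against the stop clamp with the pad still pressed (y of slide_face in the frame of stop_face above -0.003 m and value of joint thumb_pad above 0.0015 m), for 0.1 s.
At the end, for the whole second after the job is handed in: The slide is at rest against the stop clamp (gap under 3 mm), the thumb pad is back up (within 1 mm) and the stop clamp is within 4 mm of where it was (y of slide_face in the frame of stop_face between -0.003 and 0.003 m and value of joint thumb_pad below 0.001 m and velocity of joint carriage between -0.005 and 0.005 m/s and distance of stop_face from where it was at the start of the episode below 0.004 m); the robot touches nothing.
It fails at once if the slide was forced along the rail with its pad up (faster than 15 mm/s with the pad not pressed) (value of joint thumb_pad below 0.0002 m and (velocity of joint carriage above 0.015 m/s or velocity of joint carriage below -0.015 m/s)).
It fails at once if the stop clamp was shifted by 4 mm or more (distance of stop_face from where it was at the start of the episode above 0.004 m).
It fails at once if the slide was gripped (fingers press on both ridges at once, over 2 N each) (contact force between the fingers and carriage_c3 above 2 N and contact force between the fingers and carriage_c4 above 2 N).
It fails at once if another lab thing was lifted or moved more than 20 mm (distance of any of comb_mid, stain_pot_mid, dropper_mid, tube_rack_mid, buffer_mid, beaker_mid, scoop_mid from where it was at the start of the episode above 0.02 m).
It also fails if it takes over 35 s, if anything falls off the work surface, if the arm or the gripper's body presses on something with over 40 N, if the wrist force passes 120 N, or if a joint passes its speed limit or range.

ROBOT

A 7-joint arm with a two-finger parallel gripper is mounted at the origin on the work surface. World frame = base frame: x ahead of the robot, y to its left, z up, the work surface at z = 0. Lengths are in m, angles in rad, forces in N, time in s.
With the tool pointing down it reaches from about 0.425 to 0.875 m from the base axis. Payload 4.7 kg.
Tool frame: the origin (TCP) lies on the centre line of the jaws, within the pads' length; the fingertips stand 22 mm ahead of it and the grasp point (between the pads) lies 3 mm ahead of it; z points along the fingers, y is the direction in which the jaws open and shut (so a half turn about z gives the same grasp; the last joint's range is limited). The gripper opens to 85 mm and grips with 20 to 120 N. Pads are 22 mm wide; open, the fingers measure 114 mm over their backs; the gripper's body (76 mm by 85 mm) begins 54 mm behind the grasp point. The pads swing forward as they close: fully open they stand 13 mm farther back than shut.
Start: joints at [-1.156, 0.321, -0.07, 1.45, 0.023, 1.371, -0.057], TCP at [0.254, 0.598, 0.253] pointing down, gripper open.
Joint ranges: [-2.86, 2.86], [-0.3, 2.09], [-1.38, 1.24], [0.06, 2.45], [-1.56, 4.7], [0.09, 2.05], [-2.69, 2.69]. Speed limits (rad/s): [2.57, 2.57, 3.14, 3.14, 3.14, 3.14, 3.14].

INTERFACE

Orientations are given as a 3x3 rotation matrix whose columns are the frame's x, y, z axes.
In Python, from rig import telemetry, viewer, ticket gives the robot as it stands.
- The arm moves only by the tool arm_command, never from a script. Its argument "commands" is a list of rows, each a list of 7 numbers: the shift along the tool's x, y, z scaled (see below), then the turn, a rotation vector about the tool's x, y, z scaled (see below), then the opening, from 0 (shut) to 1 (fully open). A call has 1 to 10 rows; each row shifts and turns the commanded pose from where the row before left it, along the tool's axes as they then stand; what a row does not reach is not made up. The controller multiplies each number of a shift by 0.1 m and each number of a turn by 60 degrees. A row lasts 1/8 s, in which the tool goes at most 62.5 mm and 10.7 degrees, less where a joint would pass 70% of its speed; a pose out of reach is approached as far as the arm can. A call with a number of a shift or a turn outside -1 to 1 is refused whole. A call with a gripper value outside its range is refused whole. The fingers move at their own pace and stop on an object; "force" is the grip in N (left out, the last holds). Time passes only in rows, so rows that do not move let the fingers close. It gives the time, the measured TCP pose, the force and the opening at its end, in the units of the state.
- telemetry.state(): the state, without advancing time (a new reading comes with each control period).
- viewer.snapshot(name): name is "scene" or "top" or "wrist"; returns the picture (384x512x3 uint8, red, green, blue); there is no depth.
- viewer.camera_model(name): a dict with "intrinsics" (3x3 intrinsics, pixels), "R" (3x3) and "t" (3): a world point X has camera coordinates R X + t. Camera axes: x right, y down, z forward; pixel columns grow to the right and rows downward; lengths in m; the calibration is good to about 2 mm. A picture is of the moment at which its call begins: read the wrist's pose just before it. camera_model takes no time and is no camera call; for the wrist camera it gives the pose at the moment of the call.
- ticket.close_job(): hands the job in, once; it reports no verdict.
The state is a dict: "time_s": time; "joint_positions": joint angles; "joint_vel": joint speeds; "joint_efforts": joint torques, N m; "position": TCP position; "ee_rot": TCP orientation; "force": force on the tool from outside, world axes, zero at the start; "ft_torque": the same for the moment, N m; "width": opening from 0.0 (shut) to 1.0 (fully open).
Only numpy, scipy, OpenCV 4.12 (cv2) and the standard library are available. Lean on these libraries where they do the work, as an engineer would, in place of code of your own. Each camera call takes 0.05 s, during which the arm holds its last target. There are 200 camera calls.

## Working session

There is one attempt and no reset: what is moved stays moved. The work goes in short steps, Python scripts to look and compute and a tool call to move; the robot and the scene stay as the last step left them, time stands still between calls to the robot, and variables do not carry over. Pictures are saved under pics/ and viewed, about 8 in all and at most 12, crops included, and the job is handed in when it is done.

Besides the shell and the picture viewer there is one more tool, called after "Call:" by a JSON object that holds its "name" and its "arguments". arm_command: Moves the arm, as the interface text tells. Its arguments: {"type":"object","properties":{"commands":{"type":"array","items":{"type":"array","items":{"type":"number","minimum":-1,"maximum":1}}},"force":{"type":"number"}},"required":["commands"]}

```bash
mkdir -p pics; python3 - <<'E'
from rig import telemetry, viewer
import cv2, numpy as np
s=telemetry.state(); print(s['time_s'],s['position'],np.round(s['ee_rot'],3),s['force'],s['width'])
for n in ['scene','top']:
    m=viewer.camera_model(n); im=viewer.snapshot(n); np.save(f'pics/{n}.npy',im)
    print(n,np.round(m['intrinsics'],1).tolist(),np.round(m['R'],3).tolist(),np.round(m['t'],3))
    cv2.imwrite(f'pics/{n}.png',cv2.resize(im[...,::-1],(800,600),interpolation=cv2.INTER_CUBIC))
E
```

```text
0.0 [0.25342496 0.59801995 0.25223   ] [[-0.921  0.39  -0.001]
 [ 0.39   0.921 -0.002]
 [-0.    -0.002 -1.   ]] [ 0.32868174 -0.06153558 -0.82718304] 1.0003853294911231
scene [[348.8, 0.0, 255.5], [0.0, 348.8, 188.9], [0.0, 0.0, 1.0]] [[-0.869, 0.494, 0.001], [0.406, 0.714, -0.57], [-0.282, -0.495, -0.822]] [ 0.494 -0.212  1.533]
top [[420.9, 0.0, 252.9], [0.0, 420.9, 185.8], [0.0, 0.0, 1.0]] [[-0.003, -1.0, 0.003], [-0.981, 0.002, -0.193], [0.193, -0.004, -0.981]] [0.004 0.601 1.142]
```

View pics/top.png

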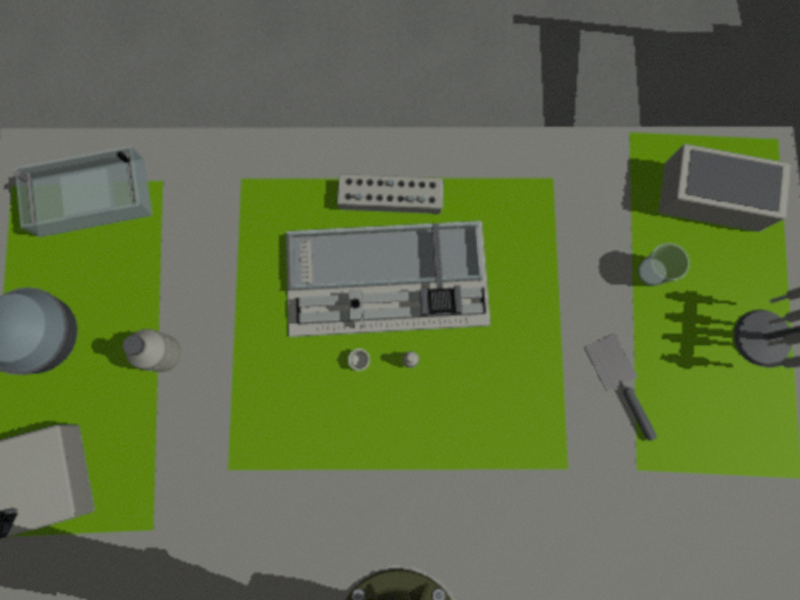

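View pics/scene.png

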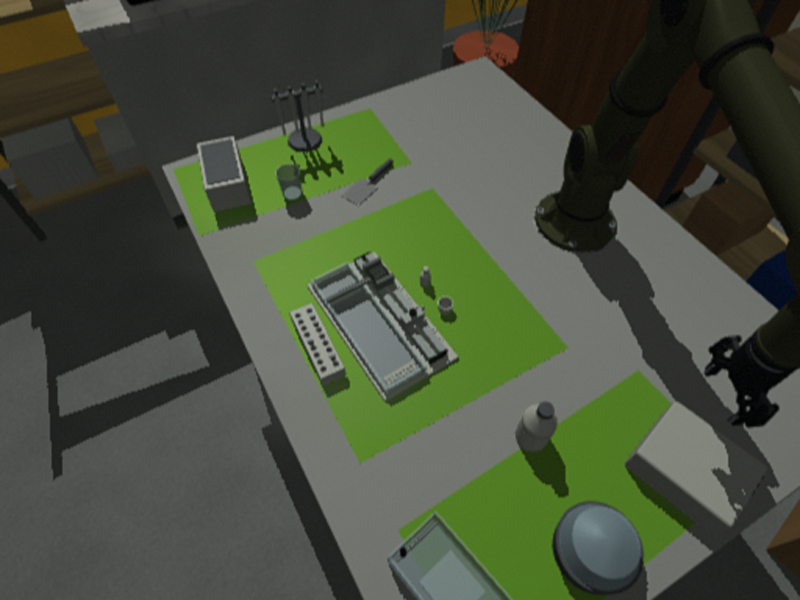

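The top view shows the slide and its pad at about (442,300), the gate blade running up from it, the clamp with its thumbscrew at (357,303), and the pot and dropper below the rail. Stand +y points left in the image, which is world +y. Next I'll work out positions from the crop.

```bash
cat > h.py <<'E'
import numpy as np
from rig import viewer
def ray(m,uv,z):
    K,R,t=(np.array(m[k],float) for k in('intrinsics','R','t'))
    d=R.T@np.linalg.solve(K,[uv[0],uv[1],1]); c=-R.T@t
    return c+d*(z-c[2])/d[2]
def proj(m,X):
    K,R,t=(np.array(m[k],float) for k in('intrinsics','R','t'))
    p=K@(R@np.array(X)+t); return p[:2]/p[2]
E
python3 - <<'E'
from h import *
import cv2
m=viewer.camera_model('top'); im=np.load('pics/top.npy')
k=1.5625
P=lambda u,v,z:np.round(ray(m,(u/k-.2,v/k-.2),z),3)
print('pad',P(442,300,.052),'screw',P(357,303,.074))
for c in [(288,232),(482,222),(489,325),(289,334)]: print('corner',P(*c,.01 if c[1]>300 else .034))
print('pot',P(359,352,.03),'drop',P(411,359,.03))
c=im[130:225,175:325]; cv2.imwrite('pics/c.png',cv2.resize(c[...,::-1],None,fx=5.3,fy=5.3,interpolation=cv2.INTER_CUBIC))
E
```

```text
pad [ 0.585 -0.082  0.052] screw [0.576 0.072 0.074]
corner [0.72  0.206 0.034]
corner [ 0.739 -0.162  0.034]
corner [ 0.545 -0.173  0.01 ]
corner [0.528 0.202 0.01 ]
pot [0.492 0.07  0.03 ] drop [ 0.479 -0.026  0.03 ]
```

View pics/c.png

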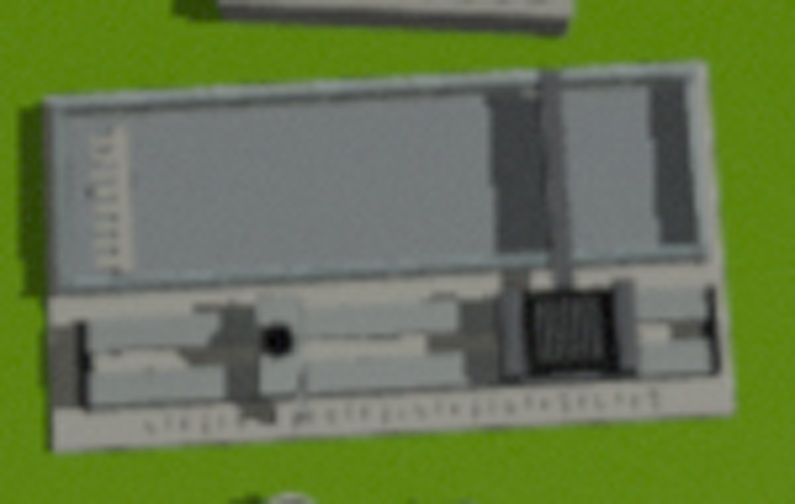

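Call:
{"name": "arm_command", "arguments": {"commands": [[0,0,0,0,0,-0.143,0],[0,0,0,0,0,-0.143,0],[0,0,0,0,0,-0.143,0],[-0.22,-0.53,0,0,0,0,0],[-0.22,-0.53,0,0,0,0,0],[-0.22,-0.53,0,0,0,0,0],[-0.22,-0.53,0,0,0,0,0],[-0.22,-0.53,0,0,0,0,0],[-0.22,-0.53,0,0,0,0,0],[-0.22,-0.53,0,0,0,0,0]], "force": 40}}

```text
time_s: 1.35
position: [0.4258, 0.2335, 0.2531]
ee_rot: [[-0.999, -0.048, -0.0], [-0.048, 0.999, 0.0], [-0.0, 0.0, -1.0]]
force: [0.7, 0.4, 0.3]
width: -0.001
```

Call:
{"name": "arm_command", "arguments": {"commands": [[-0.24,-0.53,0.1,0,0,0,0],[-0.24,-0.53,0.1,0,0,0,0],[-0.24,-0.53,0.1,0,0,0,0],[-0.24,-0.53,0.1,0,0,0,0],[-0.24,-0.53,0.1,0,0,0,0],[-0.24,-0.53,0.1,0,0,0,0],[0,0,0,0,0,0,0],[0,0,0,0,0,0,0]]}}

```text
time_s: 2.35
position: [0.5843, -0.0747, 0.1927]
ee_rot: [[-0.999, -0.048, -0.001], [-0.048, 0.999, 0.001], [0.001, 0.001, -1.0]]
force: [-0.4, 1.0, 0.8]
width: 0.0
```

```bash
python3 - <<'E'
from h import *
from rig import telemetry
import cv2
s=telemetry.state(); print(s['time_s'],s['position'],s['force'])
m=viewer.camera_model('wrist'); im=viewer.snapshot('wrist'); np.savez('pics/w1.npz',im=im,**m)
p=np.array(s['position'])
print('tip at pad plane',proj(m,[p[0],p[1],.052]),'est pad',proj(m,[.585,-.082,.052]))
cv2.imwrite('pics/w1.png',cv2.resize(im[...,::-1],(800,600),interpolation=cv2.INTER_CUBIC))
E
```

```text
2.35 [ 0.58425075 -0.07474123  0.19267981] [-0.37169983  1.02585952  0.79484831]
tip at pad plane [250.24770327 190.49940789] est pad [241.31709012 190.97854231]
```

View pics/w1.png

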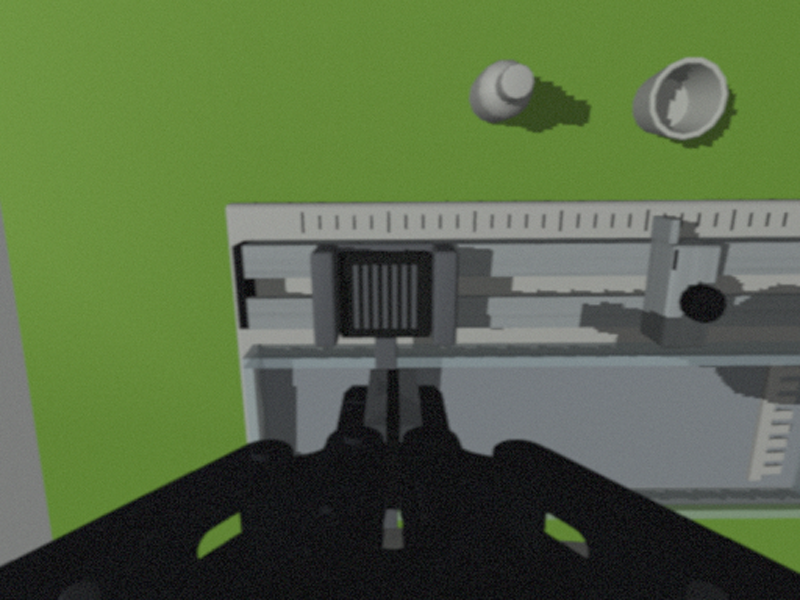

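The pad centre is at (385,293), the front ridge's outer edge at x≈457, and the stop face's top edge at x≈681. The rail is parallel to the tool y axis.

```bash
python3 - <<'E'
from h import *
m=np.load('pics/w1.npz'); k=1.5625
P=lambda u,v,z:np.round(ray(m,(u/k,v/k),z),4)
print('pad',P(385,293,.052),'pad edges',P(338,293,.052),P(432,293,.052),P(385,250,.052),P(385,337,.052))
print('ridge front outer',P(457,295,.060),'back outer',P(313,295,.06),'stop top',P(681,290,.059),'stop low',P(648,330,.034),'screw',P(703,302,.074))
print('rail ends',P(246,242,.032),P(800,240,.032))
E
```

```text
pad [ 0.5819 -0.078   0.052 ] pad edges [ 0.5831 -0.1024  0.052 ] [ 0.5807 -0.0535  0.052 ] [ 0.5593 -0.079   0.052 ] [ 0.6061 -0.0769  0.052 ]
ridge front outer [ 0.5792 -0.0416  0.06  ] back outer [ 0.5826 -0.1143  0.06  ] stop top [0.5714 0.0716 0.059 ] stop low [0.601  0.0721 0.034 ] screw [0.5735 0.0745 0.074 ]
rail ends [ 0.5619 -0.155   0.032 ] [0.5465 0.1467 0.032 ]
```

Call:
{"name": "arm_command", "arguments": {"commands": [[0.02,-0.035,0.2,0,0,0,0],[0,0,0.3,0,0,0,0],[0,0,0.3,0,0,0,0],[0,0,0.2,0,0,0,0],[0,0,0.1,0,0,0,0],[0,0,0,0,0,0,0]]}}

```text
time_s: 3.15
position: [0.5828, -0.0784, 0.0832]
ee_rot: [[-0.999, -0.049, -0.0], [-0.049, 0.999, 0.0], [0.0, 0.0, -1.0]]
force: [-0.6, 0.5, -0.1]
width: -0.0
```

```bash
python3 - <<'E'
from h import *
from rig import telemetry
import cv2
s=telemetry.state(); print(s['time_s'],s['position'],s['force'])
m=viewer.camera_model('wrist'); im=viewer.snapshot('wrist'); np.savez('pics/w2.npz',im=im,**m)
cv2.imwrite('pics/w2.png',cv2.resize(im[...,::-1],(800,600),interpolation=cv2.INTER_CUBIC))
E
```

```text
3.15 [ 0.58277142 -0.07839775  0.08322784] [-0.5904746   0.50094506 -0.11170287]
```

View pics/w2.png

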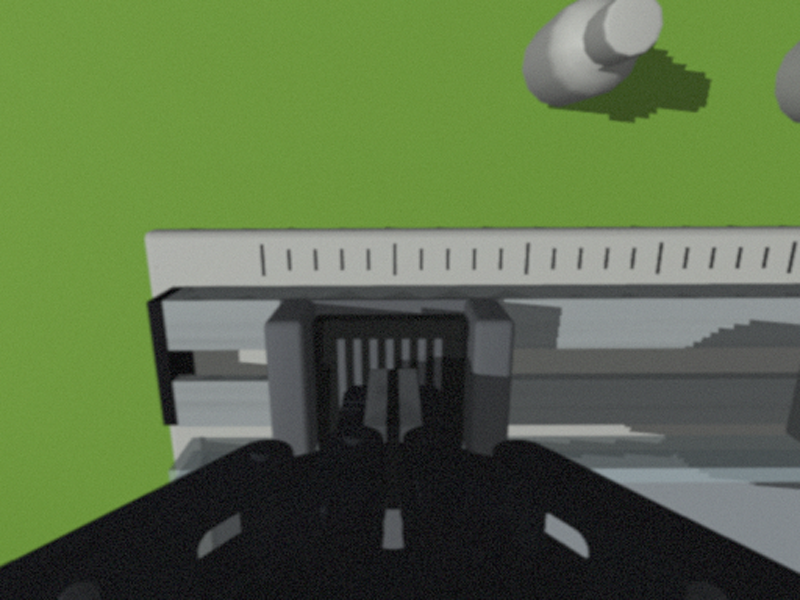

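The fingertips (x≈393) are centred over the pad (x≈391), between the ridges at 315 and 467. I'll press down next.

Call:
{"name": "arm_command", "arguments": {"commands": [[0,0,0.07,0,0,0,0],[0,0,0.04,0,0,0,0],[0,0,0.02,0,0,0,0],[0,0,0.01,0,0,0,0],[0,0,0,0,0,0,0]]}}

```text
time_s: 3.82
position: [0.5835, -0.0789, 0.0712]
ee_rot: [[-0.999, -0.048, 0.001], [-0.048, 0.999, 0.001], [-0.001, 0.001, -1.0]]
force: [-3.9, -0.2, 11.3]
width: -0.001
```

Call:
{"name": "arm_command", "arguments": {"commands": [[0,0,0.02,0,0,0,0],[0,0,0.02,0,0,0,0],[0,0,0,0,0,0,0]]}}

```text
time_s: 4.2
position: [0.5835, -0.0789, 0.0674]
ee_rot: [[-0.999, -0.048, 0.001], [-0.048, 0.999, 0.001], [-0.002, 0.001, -1.0]]
force: [-3.8, 0.6, 11.9]
width: 0.005
```

Call:
{"name": "arm_command", "arguments": {"commands": [[0,0.02,0,0,0,0,0],[0,0.04,0,0,0,0,0],[0,0.06,0,0,0,0,0],[0,0.06,0,0,0,0,0],[0,0.06,0,0,0,0,0],[0,0.04,0,0,0,0,0],[0,0.02,0,0,0,0,0],[0,0,0,0,0,0,0]]}}

```text
time_s: 5.2
position: [0.582, -0.0496, 0.0675]
ee_rot: [[-0.999, -0.048, 0.001], [-0.048, 0.999, 0.0], [-0.001, -0.0, -1.0]]
force: [-4.3, -0.7, 12.1]
width: 0.004
```

```bash
python3 - <<'E'
from h import *
from rig import telemetry
import cv2
s=telemetry.state(); print(s['time_s'],s['position'],s['force'])
m=viewer.camera_model('wrist'); im=viewer.snapshot('wrist'); np.savez('pics/w3.npz',im=im,**m)
cv2.imwrite('pics/w3.png',cv2.resize(im[...,::-1],(800,600),interpolation=cv2.INTER_CUBIC))
E
```

```text
5.2 [ 0.58198371 -0.04958493  0.06748682] [-4.32538046 -0.73231262 12.07678115]
```

View pics/w3.png

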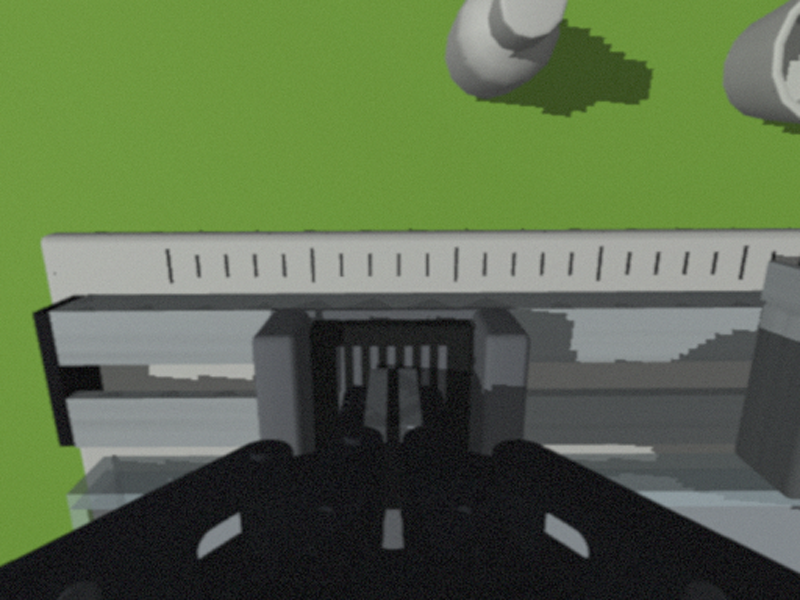

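The slide moves with the fingertips without slipping, since the pad still sits at x≈391. The gap from 527 to 738 px at about 3.1 px/mm is roughly 68 mm. I'll go 50 mm, then slow down.

Call:
{"name": "arm_command", "arguments": {"commands": [[0,0.03,0,0,0,0,0],[0,0.06,0,0,0,0,0],[0,0.08,0,0,0,0,0],[0,0.08,0,0,0,0,0],[0,0.08,0,0,0,0,0],[0,0.08,0,0,0,0,0],[0,0.05,0,0,0,0,0],[0,0.03,0,0,0,0,0],[0,0.01,0,0,0,0,0],[0,0,0,0,0,0,0]]}}

```text
time_s: 6.5
position: [0.5793, 0.0005, 0.0673]
ee_rot: [[-0.999, -0.048, 0.001], [-0.048, 0.999, 0.0], [-0.001, 0.0, -1.0]]
force: [-4.1, -1.1, 13.1]
width: -0.0
```

```bash
python3 - <<'E'
from h import *
from rig import telemetry
import cv2
s=telemetry.state(); print(s['time_s'],s['position'],s['force'])
im=viewer.snapshot('wrist')
cv2.imwrite('pics/w4.png',cv2.resize(im[...,::-1],(800,600),interpolation=cv2.INTER_CUBIC))
E
```

```text
6.5 [5.79321141e-01 4.75975691e-04 6.73468841e-02] [-4.10576042 -1.14788743 13.13528207]
```

View pics/w4.png

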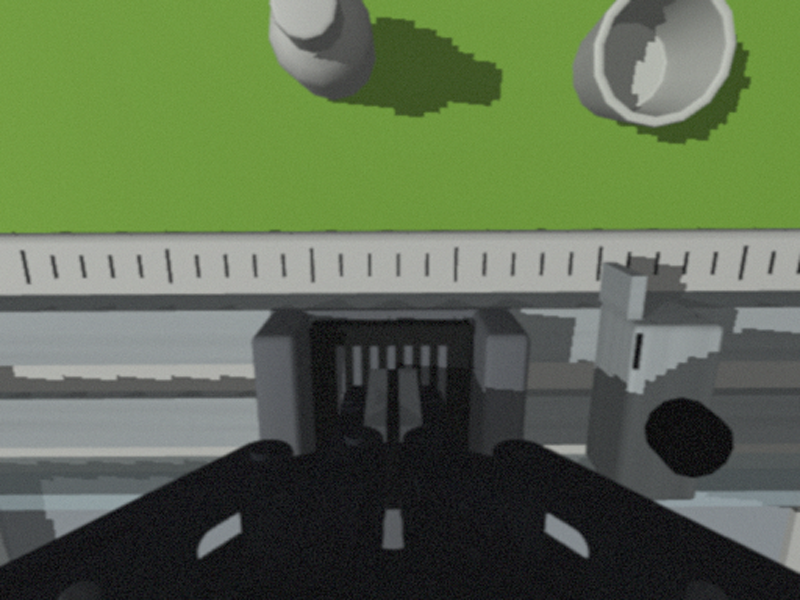

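The slide is at 525 px and the clamp face at 590 px, so about 21 mm remain.

Call:
{"name": "arm_command", "arguments": {"commands": [[0,0.03,0,0,0,0,0],[0,0.04,0,0,0,0,0],[0,0.04,0,0,0,0,0],[0,0.03,0,0,0,0,0],[0,0.02,0,0,0,0,0],[0,0,0,0,0,0,0]]}}

```text
time_s: 7.3
position: [0.5784, 0.0166, 0.0673]
ee_rot: [[-0.999, -0.048, 0.0], [-0.048, 0.999, 0.0], [-0.0, 0.0, -1.0]]
force: [-5.4, -0.7, 12.8]
width: 0.002
```

Call:
{"name": "arm_command", "arguments": {"commands": [[0,0.015,0,0,0,0,0],[0,0.015,0,0,0,0,0],[0,0,0,0,0,0,0]]}}

```text
time_s: 7.68
position: [0.5783, 0.0194, 0.0673]
ee_rot: [[-0.999, -0.048, 0.0], [-0.048, 0.999, 0.0], [-0.0, 0.0, -1.0]]
force: [-5.3, -1.5, 12.4]
width: -0.005
```

Call:
{"name": "arm_command", "arguments": {"commands": [[0,0.01,0,0,0,0,0],[0,0.01,0,0,0,0,0],[0,0,0,0,0,0,0]]}}

```text
time_s: 8.05
position: [0.5782, 0.0214, 0.0673]
ee_rot: [[-0.999, -0.048, 0.0], [-0.048, 0.999, 0.0], [-0.0, 0.0, -1.0]]
force: [-4.3, -1.3, 12.5]
width: 0.0
```

Call:
{"name": "arm_command", "arguments": {"commands": [[0,0.01,0,0,0,0,0],[0,0.01,0,0,0,0,0],[0,0,0,0,0,0,0]]}}

```text
time_s: 8.43
position: [0.5781, 0.0234, 0.0673]
ee_rot: [[-0.999, -0.048, 0.0], [-0.048, 0.999, 0.0], [-0.0, 0.0, -1.0]]
force: [-5.1, -0.9, 12.0]
width: -0.0
```

```bash
python3 - <<'E'
from h import *
from rig import telemetry
import cv2
s=telemetry.state(); print(s['time_s'],s['position'],s['force'])
im=viewer.snapshot('wrist')
cv2.imwrite('pics/w5.png',cv2.resize(im[170:330,150:400,::-1],(800,512),interpolation=cv2.INTER_CUBIC))
E
```

```text
8.425 [0.578086   0.02337815 0.06728181] [-5.12856202 -0.8900049  11.98137663]
```

View pics/w5.png

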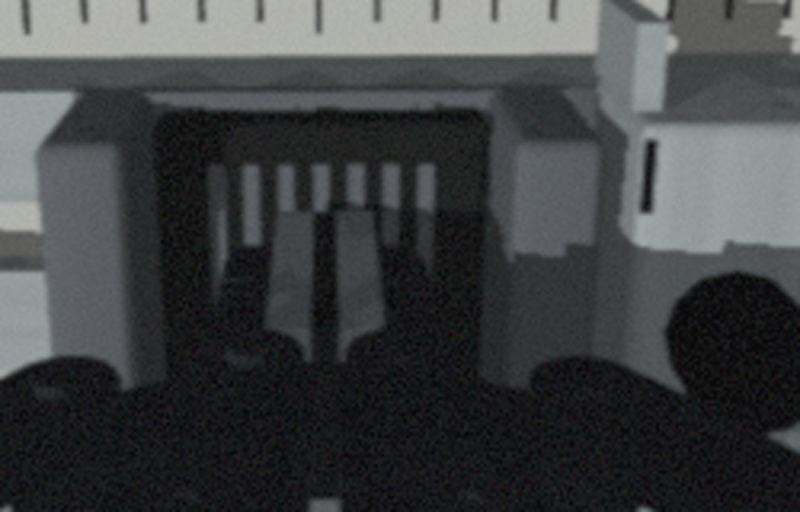

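A sliver of about 4 mm remains (ridge edge at 598, clamp edge at 625, ~6.8 px/mm). I'll creep forward.

Call:
{"name": "arm_command", "arguments": {"commands": [[0,0.01,0,0,0,0,0],[0,0.01,0,0,0,0,0],[0,0.01,0,0,0,0,0],[0,0,0,0,0,0,0]]}}

```text
time_s: 8.98
position: [0.5779, 0.0264, 0.0673]
ee_rot: [[-0.999, -0.048, 0.0], [-0.048, 0.999, 0.0], [-0.0, 0.0, -1.0]]
force: [-5.6, -0.8, 13.3]
width: -0.001
```

Call:
{"name": "arm_command", "arguments": {"commands": [[0,0.01,0,0,0,0,0],[0,0.01,0,0,0,0,0],[0,0,0,0,0,0,0]]}}

```text
time_s: 9.35
position: [0.5779, 0.0279, 0.0673]
ee_rot: [[-0.999, -0.048, 0.0], [-0.048, 0.999, -0.0], [-0.0, -0.0, -1.0]]
force: [-5.3, -1.6, 12.5]
width: 0.002
```

Call:
{"name": "arm_command", "arguments": {"commands": [[0,0.01,0,0,0,0,0],[0,0.01,0,0,0,0,0],[0,0,0,0,0,0,0]]}}

```text
time_s: 9.72
position: [0.5778, 0.0281, 0.0673]
ee_rot: [[-0.999, -0.047, 0.0], [-0.047, 0.999, -0.002], [-0.0, -0.002, -1.0]]
force: [-4.5, -4.7, 12.0]
width: -0.004
```

Call:
{"name": "arm_command", "arguments": {"commands": [[0,0.01,0,0,0,0,0],[0,0.01,0,0,0,0,0],[0,0,0,0,0,0,0]]}}

```text
time_s: 10.1
position: [0.578, 0.0287, 0.0674]
ee_rot: [[-0.999, -0.046, 0.001], [-0.046, 0.999, -0.004], [-0.001, -0.004, -1.0]]
force: [-4.5, -7.9, 11.7]
width: 0.002
```

```bash
python3 - <<'E'
from h import *
from rig import telemetry
import cv2
s=telemetry.state(); print(s['time_s'],s['position'],s['force'])
im=viewer.snapshot('wrist')
cv2.imwrite('pics/w6.png',cv2.resize(im[170:330,150:400,::-1],(800,512),interpolation=cv2.INTER_CUBIC))
E
```

```text
10.1 [0.57799548 0.02867011 0.06735454] [-4.46806563 -7.87186135 11.73427793]
```

View pics/w6.png

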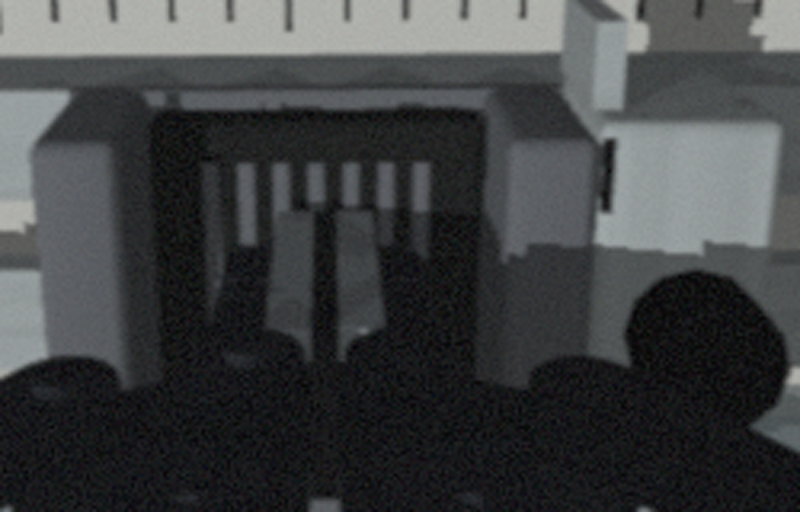

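The slide is flush against the clamp (edges meet at 597 px), and the force along the rail has risen to about 8 N, far below 60 N. I'll ease off the sideways load and lift straight up.

Call:
{"name": "arm_command", "arguments": {"commands": [[0,-0.01,0,0,0,0,0],[0,-0.015,0,0,0,0,0],[0,0,-0.03,0,0,0,0],[0,0,-0.05,0,0,0,0],[0,0,-0.1,0,0,0,0],[0,0,-0.3,0,0,0,0],[0,0,-0.4,0,0,0,0],[0,0,-0.4,0,0,0,0],[0,0,0,0,0,0,0],[0,0,0,0,0,0,0]]}}

```text
time_s: 11.4
position: [0.5772, 0.0308, 0.1929]
ee_rot: [[-0.999, -0.049, -0.001], [-0.049, 0.999, 0.0], [0.001, 0.0, -1.0]]
force: [0.8, 0.4, -0.2]
width: 0.001
```

```bash
python3 - <<'E'
from h import *
from rig import telemetry
import cv2
s=telemetry.state(); print(s['time_s'],s['position'],s['force'])
im=viewer.snapshot('wrist')
cv2.imwrite('pics/w7.png',cv2.resize(im[...,::-1],(800,600),interpolation=cv2.INTER_CUBIC))
E
```

```text
11.4 [0.57716871 0.03077643 0.19293363] [ 0.78980483  0.44066799 -0.20754902]
```

View pics/w7.png

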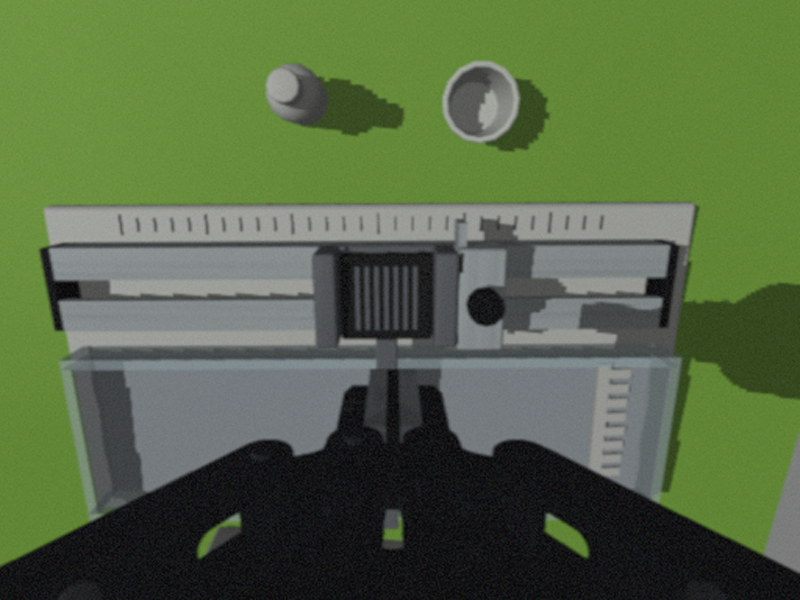

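The ridge and clamp meet at x≈458 with no visible gap. The pad is up, the hand is clear and the wrist force is near zero, so I'll hand in.

```bash
python3 -c "
from rig import ticket
print(ticket.close_job())"
```

```text
the job is handed in; nothing more can be done
None
```

The slide is against the stop clamp with its pad back up, and I handed the job in at about 11.5 s; no verdict is reported.

- **What I did:** With the gripper shut, I pressed the pad to about 12 N, roughly 6 mm down. With it held down, I pushed the slide about 107 mm along the rail. The force along the rail rose to about 8 N at the clamp, well under its 60 N slip limit. I then eased off and lifted the hand straight up.
- **Last checks:** The final wrist picture shows the slide flush with the clamp and the pad looking up, though I did not measure its height. The dropper, pot and comb look undisturbed. The hand is about 0.12 m clear of the pad with near-zero wrist force.
- **Not confirmed:** I did not measure the clamp's position again afterwards; that it stayed put rests on the low contact force.
- **Disagreement:** The first top and wrist measurements differed by about 4 mm on the pad, and gap estimates ran from 104 to 113 mm. I settled this by creeping up to contact by force and picture.

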